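Fill the button jar through its funnel and hold it up

TASK

Empty the five ball buttons from the scoop through the jar's wide funnel, so that all of them lie in the narrow tube while the jar stands on its wooden block, and stand the scoop back upright on the bench. Then lift the jar about 10 cm straight up off the block and finish while holding it there, upright, level and still, carried by the gripper alone. Leave the other things on the bench where they are and never tip the jar over.

Things in the scene. Friction and masses are not known exactly. Their poses are not given: they have to be found in the camera images.
- filler_grip (a point): The filling jar (about 300 g, balanced): narrow clear square tube (40 mm outside) on a wooden foot 84 x 74 x 6, topped by a wide aluminium funnel box 110 (x) by 62 (y) mm, flat vertical outer sides from 68 to 125 mm (rim) above the jar's underside. Point on its centre line 98 mm above the underside, 27 below the rim; x along the funnel's long side, z up. Starts standing loose on the block.
- filler_mouth (a point): Centre of the jar's funnel mouth at rim height, 125 mm above the jar's underside; axes as filler_grip. Opening 104 mm (x) by 56 mm (y), walls 3 mm; inside, slopes start 19 mm below the rim and lead down to the tube (34 x 34 mm inside).
- filler_well (a point): Point on the tube's centre line 35 mm above the jar's underside, amid the tube's inside (floor at 6 mm, throat at 72 mm).
- block_top (a point): Centre of the upper face of the fixed pale wooden block, 150 (x) x 130 (y) x 22 mm, that the jar stands on. Its top is 22 mm above the bench.
- scoop_grip (a point): The button scoop (about 180 g): steel pan with wooden handle. Point at the middle of the handle, an upright board 14 mm thick (y), 42 long (x), from 30 to 70 mm above the scoop's underside; the point is 53 mm above it. x points to the pouring lip, z up. Pan 56 wide, walls 25 high, from 13 mm behind to 63 ahead of the point, then the spout. Starts level on the bench with the buttons loose in it.
- scoop_lip (a point): Middle of the scoop's pouring lip, top edge of the spout floor: 97 mm ahead (+x) and 41 mm below scoop_grip, 12 mm above the underside when level. The spout is open, 36 mm wide inside, its floor rising 15 degrees to the lip: buttons roll out only when the lip is tipped down by more than that.
- button0_center (a point): Centre of one of the five equal brass ball buttons, 16 mm diameter, 10 g, free to roll; it starts in the scoop's pan.
- button1_center (a point): Centre of one of the five equal brass ball buttons, 16 mm diameter, 10 g, free to roll; it starts in the scoop's pan.
- button2_center (a point): Centre of one of the five equal brass ball buttons, 16 mm diameter, 10 g, free to roll; it starts in the scoop's pan.
- button3_center (a point): Centre of one of the five equal brass ball buttons, 16 mm diameter, 10 g, free to roll; it starts in the scoop's pan.
- button4_center (a point): Centre of one of the five equal brass ball buttons, 16 mm diameter, 10 g, free to roll; it starts in the scoop's pan.
- cone: Bystander, loose (sizes in mm): cone of pale sewing thread, 72 dia x 132 high; origin at the centre of its underside.
- pot: Bystander, loose (sizes in mm): round wooden pencil pot with pencils, 72 dia, 100 high (pencils to 160); origin at the centre of its underside.
- dish: Bystander, loose (sizes in mm): low blue glazed dish, 90 dia x 30 high; origin at the centre of its underside.
- tin: Bystander, loose (sizes in mm): flat dark steel chalk tin, 60 dia x 28 high; origin at the centre of its underside.
- shears: Bystander, loose (sizes in mm): pair of tailor's shears lying flat, about 255 long and 85 wide, 12 high; origin at the pivot, +x towards the blade tips (130 ahead), bows reach 130 behind.
- spool: Bystander, loose (sizes in mm): small wooden spool, 32 dia x 38 high; origin at the centre of its underside.
Not all that is in view belongs to the job. Leave any blue look-alike of the part that bears filler_grip alone.

How it is judged:
On the way:
1. all five buttons are in the jar's tube while the jar stands upright on its block (horizontal distance between each of button0_center, button1_center, button2_center, button3_center, button4_center and filler_well below 0.02 m and distance between each of button0_center, button1_center, button2_center, button3_center, button4_center and filler_well below 0.042 m and z of filler_grip in the frame of block_top below 0.105 m and angle between filler_grip's own z axis and vertical below 0.1 rad), for 0.2 s.
At the end, for the whole second after the job is handed in: Fingers hold the jar, underside 70-160 mm above the block and within 80 mm of its centre sideways, tilt < 0.1 rad, < 20 mm/s and 0.15 rad/s, off block and scoop; all buttons in the tube (within 20 mm of its axis, 42 mm of filler_well); scoop upright on the bench (tilt < 0.08), at rest (horizontal distance between each of button0_center, button1_center, button2_center, button3_center, button4_center and filler_well below 0.02 m and distance between each of button0_center, button1_center, button2_center, button3_center, button4_center and filler_well below 0.042 m and z of filler_grip in the frame of block_top between 0.168 and 0.258 m and horizontal distance between filler_grip and block_top below 0.08 m and angle between filler_grip's own z axis and vertical below 0.1 rad and linear speed of each of filler, scoop below 0.02 m/s and angular speed of filler below 0.15 rad/s and contact force between filler and the fingers above 2 N and contact force between filler and scoop below 0.1 N and contact force between filler and block below 0.1 N and angle between scoop_grip's own z axis and vertical below 0.08 rad and height (world z) of scoop_grip between 0.048 and 0.058 m); the arm keeps its last pose, push and grip.
It fails at once if a bystander is moved by more than 40 mm (distance of any of cone, pot, dish, tin, shears, spool from where it was at the start of the episode above 0.04 m).
It fails at once if the jar is tipped by more than 0.4 rad (angle between filler_grip's own z axis and vertical above 0.4 rad).
It also fails if it takes over 72 s, if anything falls off the work surface, if the arm or the gripper's body presses on something with over 40 N, if the wrist force passes 120 N, or if a joint passes its speed limit or range.

ROBOT

A 6-joint arm with a two-finger parallel gripper is mounted at the origin on the work surface. World frame = base frame: x ahead of the robot, y to its left, z up, the work surface at z = 0. Lengths are in m, angles in rad, forces in N, time in s.
With the tool pointing down it reaches from about 0.35 to 0.775 m from the base axis. Payload 7.3 kg.
Tool frame: the origin (TCP) lies between the finger pads; the fingertips stand 11 mm ahead of it and the grasp point (between the pads) lies 8 mm behind it; z points along the fingers, y is the line along which they close (so a half turn about z gives the same grasp; the last joint's range is limited). The gripper opens to 92 mm and grips with 3 to 60 N. Pads are 19 mm wide; open, the fingers measure 130 mm over their backs; the gripper's body (75 mm by 190 mm) begins 47 mm behind the grasp point.
Start: joints at [1.037, 0.342, 1.524, -0, 1.275, -0.146], TCP at [0.199, 0.486, 0.238] pointing down, gripper open.
Joint ranges: [-2.53, 2.53], [-0.77, 2.02], [0.04, 2.7], [-1, 4.14], [0.28, 2.66], [-3.11, 3.11]. Speed limits (rad/s): [2.57, 2.57, 3.14, 3.14, 3.14, 3.14].

INTERFACE

Orientations are given as a unit quaternion [w, x, y, z].
In Python, from bench import robot, solver, readout, vision, order gives the robot as it stands. The module is installed in compiled form; this text tells all that it offers. Calls block until the motion is done:
- robot.move_pose(position, orientation): joint-space move of the TCP to a pose.
- robot.servo_line(position, rot=None, rate=0.15): straight line of the TCP; rot=None keeps the orientation; rate is the mean speed in m/s.
- robot.movej(angles): joint-space move.
- robot.move_gripper(opening, f_grip=None): finger opening in m; f_grip is the grip in N (None keeps the last); returns when the fingers have stopped.
- robot.hold(seconds).
- solver.solve_ik(position, orientation): joint angles nearest the present ones, or None.
- readout.get_state(): the state.
- vision.grab_frame(name): name is "side" or "top"; returns (picture, depth): 400x640x3 uint8, blue, green, red; 400x640 float32, m along the optical axis (not along the pixel's ray), 0 where there is no reading.
- vision.camera_params(name): a dict with "fx", "fy", "cx", "cy" (pixels), "dist" ([k1, k2, p1, p2, k3] as OpenCV has them; the pictures are not rectified), "R" (3x3) and "t" (3): a world point X has camera coordinates R X + t. Camera axes: x right, y down, z forward; pixel columns grow to the right and rows downward; lengths in m; the calibration is good to about 2 mm. A picture is of the moment at which its call begins. camera_params takes no time and is no camera call.
A pose or a line that the arm cannot do raises robot.Unreachable and nothing moves.
- order.sign_off(): hands the job in; it is judged then, once.
The state is a dict: "clock": time; "qpos": joint angles; "joint_velocities": joint speeds; "effort": joint torques, N m; "position": TCP position; "tool_rot": TCP orientation; "force": force on the tool from outside, world axes, zero at the start; "ft_torque": the same for the moment, N m; "grip_width": finger opening in m; "gripper_force": force on a finger pad.
Only numpy, scipy, OpenCV 4.12 (cv2) and the standard library are available. Lean on these libraries where they do the work, as an engineer would, in place of code of your own. Each camera call takes 0.05 s, during which the arm holds its last target. There are 200 camera calls.

## Working session

There is one attempt and no reset: what is moved stays moved. The work goes in short steps, each a Python script; the robot and the scene stay as the last script left them, time stands still between calls to the robot, and variables do not carry over. Pictures are saved under pics/ and viewed, at most 10 in all, crops included, and the job is handed in when it is done.

```bash
mkdir -p pics; python3 - <<'E'
from bench import robot, solver, readout, vision, order
import cv2, numpy as np
for n in ("top","side"):
    im,d=vision.grab_frame(n); cv2.imwrite(f"pics/{n}0.png",im); np.save(f"pics/{n}0.npy",d)
    p=vision.camera_params(n); print(n,{k:np.round(v,4).tolist() for k,v in p.items()})
s=readout.get_state(); print({k:np.round(v,3).tolist() for k,v in s.items()})
E
```

```text
top {'fx': 374.2434, 'fy': 374.2434, 'cx': 322.976, 'cy': 199.2234, 'dist': [-0.0279, 0.0, 0.0, 0.0, 0.0], 'R': [[-0.0164, -0.9999, -0.0027], [-0.9885, 0.0167, -0.1501], [0.1501, 0.0002, -0.9887]], 't': [0.0453, 0.5211, 1.0773]}
side {'fx': 367.887, 'fy': 367.887, 'cx': 317.6012, 'cy': 206.0531, 'dist': [0.0298, 0.0, 0.0, 0.0, 0.0], 'R': [[0.9385, -0.3453, -0.0055], [-0.2541, -0.6795, -0.6883], [0.234, 0.6473, -0.7254]], 't': [-0.467, 0.2059, 1.0047]}
{'clock': 0.1, 'qpos': [1.037, 0.343, 1.525, 0.0, 1.275, -0.146], 'joint_velocities': [0.0, -0.001, -0.0, 0.002, 0.0, -0.001], 'effort': [0.001, -43.2, -24.469, 0.072, 0.053, -0.0], 'position': [0.198, 0.486, 0.237], 'tool_rot': [-0.0, 0.193, 0.981, -0.001], 'force': [0.247, -0.359, -0.505], 'ft_torque': [0.007, -0.044, 0.015], 'gripper_force': 0.0, 'grip_width': 0.092}
```

View pics/top0.png

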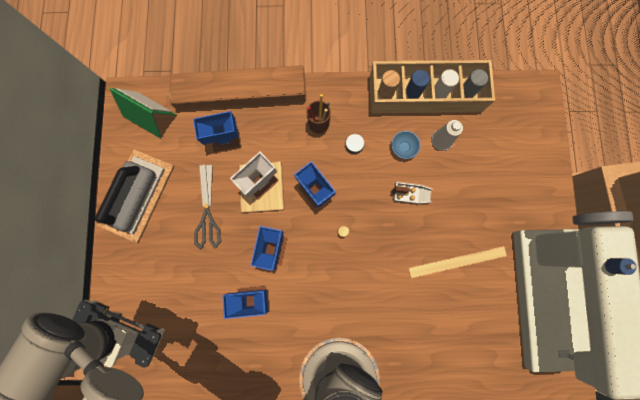

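View pics/side0.png

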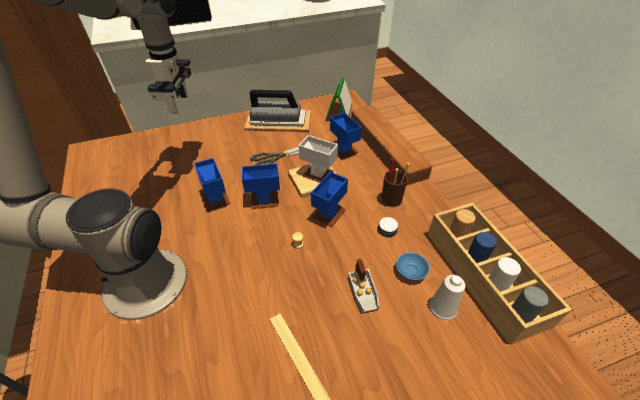

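The top view shows the silver/aluminium jar at (254,175) on the pale block (262,187). The blue look-alikes are at (215,128), (314,185), (267,250) and (245,303). The silver one fits because it is aluminium and stands on the block. The scoop is at (412,193), with its handle left at (402,188) and the spout right at (430,195). I'll confirm both in one enlarged crop.

```bash
cat > h.py <<'E'
from bench import robot, solver, readout, vision, order
import cv2, numpy as np
from scipy.spatial.transform import Rotation as Ro
def ray(n,uv):
    p=vision.camera_params(n); K=np.array([[p["fx"],0,p["cx"]],[0,p["fy"],p["cy"]],[0,0,1]])
    q=cv2.undistortPoints(np.array(uv,float).reshape(-1,1,2),K,np.array(p["dist"])).reshape(-1,2)
    R=np.array(p["R"]);t=np.array(p["t"])
    return -R.T@t,(R.T@np.c_[q,np.ones(len(q))].T).T
def onz(n,uv,z):
    c,d=ray(n,uv); return c+d*((z-c[2])/d[:,2])[:,None]
def proj(n,X):
    p=vision.camera_params(n); K=np.array([[p["fx"],0,p["cx"]],[0,p["fy"],p["cy"]],[0,0,1]])
    return cv2.projectPoints(np.array(X,float).reshape(-1,1,3),cv2.Rodrigues(np.array(p["R"]))[0],np.array(p["t"]),K,np.array(p["dist"]))[0].reshape(-1,2)
def cloud(n,d):
    v,u=np.mgrid[0:400,0:640]; c,r=ray(n,np.c_[u.ravel(),v.ravel()])
    return (c+r*d.reshape(-1,1)).reshape(400,640,3)
def quat(M):
    q=Ro.from_matrix(M).as_quat(); return [q[3],q[0],q[1],q[2]]
def crop(im,x,y,w,h,k): return cv2.resize(im[y:y+h,x:x+w],None,fx=k,fy=k,interpolation=cv2.INTER_NEAREST)
E
python3 - <<'E'
from h import *
t=cv2.imread("pics/top0.png");s=cv2.imread("pics/side0.png")
a=np.hstack([crop(t,225,145,65,48,6),crop(t,385,170,65,48,6)])
b=np.hstack([crop(s,285,125,65,48,6),crop(s,335,255,65,60,6)[:288]])
cv2.imwrite("pics/crop1.png",np.vstack([a,b]))
for n in("top","side"):
    P=cloud(n,np.load(f"pics/{n}0.npy"))
    im=cv2.imread(f"pics/{n}0.png")
    print(n,"bench z", np.round(P[(230 if n=="top" else 250),(380 if n=="top" else 250)],3))
    # jar rim points
    jx=(slice(145,200),slice(225,285)) if n=="top" else (slice(125,185),slice(290,345))
    Q=P[jx].reshape(-1,3); hsv=cv2.cvtColor(im,cv2.COLOR_BGR2HSV)[jx].reshape(-1,3)
    m=(Q[:,2]>.135)&(Q[:,2]<.16)&(hsv[:,1]<80)
    r=cv2.minAreaRect((Q[m,:2]*1000).astype(np.float32)); print("rim",m.sum(),r, np.median(Q[m,2]))
    m=(abs(Q[:,2]-.022)<.006); r=cv2.minAreaRect((Q[m,:2]*1000).astype(np.float32)); print("block",m.sum(),r)
    sx=(slice(172,212),slice(388,438)) if n=="top" else (slice(255,315),slice(340,385))
    Q=P[sx].reshape(-1,3)
    m=(Q[:,2]>.05)&(Q[:,2]<.085); r=cv2.minAreaRect((Q[m,:2]*1000).astype(np.float32)); print("handle",m.sum(),r,Q[m,2].max())
    m=(Q[:,2]>.008)&(Q[:,2]<.085); r=cv2.minAreaRect((Q[m,:2]*1000).astype(np.float32)); print("scoop",m.sum(),r)
E
```

```text
top bench z [ 0.43  -0.137 -0.004]
rim 231 ((581.8422241210938, 227.39755249023438), (64.36163330078125, 109.7795181274414), 43.2229118347168) 0.14530604791883706
block 579 ((583.9641723632812, 226.39584350585938), (117.20431518554688, 127.74160766601562), 1.610581398010254)
handle 88 ((544.5835571289062, -194.57398986816406), (42.21577072143555, 14.479143142700195), 81.73513793945312) 0.07476685732013655
scoop 431 ((543.2096557617188, -249.26632690429688), (78.85104370117188, 151.45213317871094), 8.491962432861328)
side bench z [ 0.289  0.007 -0.002]
rim 244 ((583.1542358398438, 227.95358276367188), (69.21831512451172, 112.02288818359375), 43.68817138671875) 0.1415450638065322
block 499 ((625.4904174804688, 342.923095703125), (353.3166198730469, 192.7433624267578), 68.57315826416016)
handle 103 ((544.3875122070312, -197.24526977539062), (40.61797332763672, 14.002150535583496), 82.52030181884766) 0.07142066527100499
scoop 562 ((539.5369873046875, -234.4225616455078), (118.75057983398438, 56.55029296875), 81.60769653320312)
```

View pics/crop1.png

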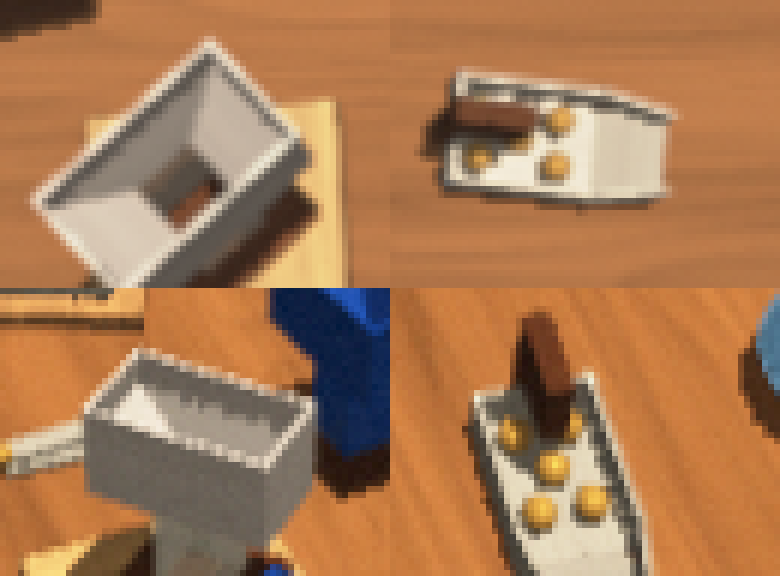

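The crop confirms it. The silver jar stands on the pale block (top-left panel, rim corners about (36,200) and (210,40)) and the other candidates are blue. The scoop holds five balls, with its handle at about (495,118) and its spout to the right. Next I'll check IK for the whole plan.

```bash
cat >> h.py <<'E'
G=np.array([.5445,-.196]); HS=np.radians(-97.9); J=np.array([.5825,.2275]); AJ=np.radians(-46.6)
def S(h,tilt=0): return Ro.from_euler('z',h).as_matrix()@Ro.from_euler('y',tilt).as_matrix()
def tool(Sm,f): return Sm@np.array([[f,0,0],[0,-f,0],[0,0,-1.]])
def tcp_from_grip(g,Rt): return g+Rt[:,2]*.008
def pour(h,tilt,lip,f):
    Sm=S(h,tilt); Rt=tool(Sm,f); g=lip-Sm@np.array([.097,0,-.041]); return tcp_from_grip(g,Rt),quat(Rt)
E
python3 - <<'E'
from h import *
def show(l,p,q):
    s=solver.solve_ik(list(p),q); print(l,np.round(p,3),None if s is None else np.round(s,2))
for f in(1,-1):
    Rt=tool(S(HS),f); show(f"grasp {f}",tcp_from_grip(np.r_[G,.053],Rt),quat(Rt))
    show("up",tcp_from_grip(np.r_[G,.3],Rt),quat(Rt))
    for h in(AJ,AJ+np.pi):
        for t in(0,20,40,50,60):
            u=np.array([np.cos(h),np.sin(h)]); p,q=pour(h,np.radians(t),np.r_[J-u*.012,.160],f); show(f"pour {np.degrees(h):.0f} {t}",p,q)
    Rt=tool(S(AJ),f); show("jar",tcp_from_grip(np.r_[J,.120],Rt),quat(Rt)); show("jarup",tcp_from_grip(np.r_[J,.22],Rt),quat(Rt))
E
```

```text
grasp 1 [ 0.544 -0.196  0.045] [-0.48  0.65  1.6  -0.    0.9   2.8 ]
up [ 0.544 -0.196  0.292] [-0.48  0.41  1.27 -0.    1.46  2.8 ]
pour -47 0 [0.508 0.307 0.193] [ 0.41  0.5   1.4  -0.    1.24  2.8 ]
pour -47 20 [0.519 0.294 0.224] [0.23 0.56 1.26 0.3  1.51 2.57]
pour -47 40 [0.538 0.275 0.248] [0.08 0.69 1.11 0.54 1.79 2.46]
pour -47 50 [0.549 0.263 0.256] [0.02 0.77 1.03 0.65 1.93 2.45]
pour -47 60 [0.561 0.251 0.261] [-0.03  0.86  0.95  0.77  2.06  2.46]
pour 133 0 [0.657 0.148 0.193] [ 0.11  0.65  1.13 -0.    1.36 -0.65]
pour 133 20 [0.646 0.161 0.224] [ 0.27  0.54  1.29 -0.34  1.16 -0.38]
pour 133 40 [0.627 0.18  0.248] [ 0.45  0.51  1.43 -0.76  1.09  0.02]
pour 133 50 [0.616 0.192 0.256] [ 0.54  0.53  1.49 -0.98  1.13  0.23]
pour 133 60 [0.604 0.204 0.261] None
jar [0.582 0.228 0.112] [ 0.25  0.64  1.39 -0.    1.11  2.63]
jarup [0.582 0.228 0.212] [ 0.25  0.55  1.27 -0.    1.33  2.63]
grasp -1 [ 0.544 -0.196  0.045] [-0.48  0.65  1.6  -0.    0.9  -0.34]
up [ 0.544 -0.196  0.292] [-0.48  0.41  1.27 -0.    1.46 -0.34]
pour -47 0 [0.508 0.307 0.193] [ 0.41  0.5   1.4  -0.    1.24 -0.34]
pour -47 20 [0.519 0.294 0.224] [ 0.23  0.56  1.26  0.3   1.51 -0.57]
pour -47 40 [0.538 0.275 0.248] [ 0.08  0.69  1.11  0.54  1.79 -0.68]
pour -47 50 [0.549 0.263 0.256] [ 0.02  0.77  1.03  0.65  1.93 -0.69]
pour -47 60 [0.561 0.251 0.261] [-0.03  0.86  0.95  0.77  2.06 -0.68]
pour 133 0 [0.657 0.148 0.193] [ 0.11  0.65  1.13 -0.    1.36  2.49]
pour 133 20 [0.646 0.161 0.224] [ 0.27  0.54  1.29 -0.34  1.16  2.76]
pour 133 40 [0.627 0.18  0.248] None
pour 133 50 [0.616 0.192 0.256] [ 0.54  0.53  1.49 -0.98  1.13 -2.91]
pour 133 60 [0.604 0.204 0.261] None
jar [0.582 0.228 0.112] [ 0.25  0.64  1.39 -0.    1.11 -0.51]
jarup [0.582 0.228 0.212] [ 0.25  0.55  1.27 -0.    1.33 -0.51]
```

```bash
python3 - <<'E'
from h import *
f=-1; Rt=tool(S(HS),f); q=quat(Rt)
robot.move_gripper(.05,40)
robot.move_pose(list(tcp_from_grip(np.r_[G,.2],Rt)),q)
robot.servo_line(list(tcp_from_grip(np.r_[G,.053],Rt)),rate=.1)
robot.move_gripper(0,40); s=readout.get_state(); print(s["grip_width"],s["gripper_force"],s["clock"],s["force"])
robot.servo_line(list(tcp_from_grip(np.r_[G,.10],Rt)),rate=.06)
Rb=tool(S(HS,np.radians(-6)),f)
robot.servo_line(list(tcp_from_grip(np.r_[G,.27],Rb)),rot=quat(Rb),rate=.12)
s=readout.get_state(); print(s["grip_width"],s["gripper_force"],s["clock"],s["position"],s["force"])
a,_=vision.grab_frame("top"); b,d=vision.grab_frame("side")
c=proj("side",[np.r_[G,.25]])[0].astype(int); e=proj("top",[np.r_[G,.25]])[0].astype(int); print(c,e)
k=lambda im,c:crop(im,max(0,c[0]-60),max(0,c[1]-50),120,100,3)
cv2.imwrite("pics/lift.png",np.hstack([k(a,e),k(b,c)]))
E
```

```text
0.013843617789155415 39.99883711338043 5.925 [-0.09640565  0.15057315  0.06110543]
0.013833989075977876 39.99784469604492 8.425 [ 0.54407749 -0.19676507  0.26119968] [ 0.03438662  0.44768123 -2.36173453]
[366 218] [417 175]
```

View pics/lift.png

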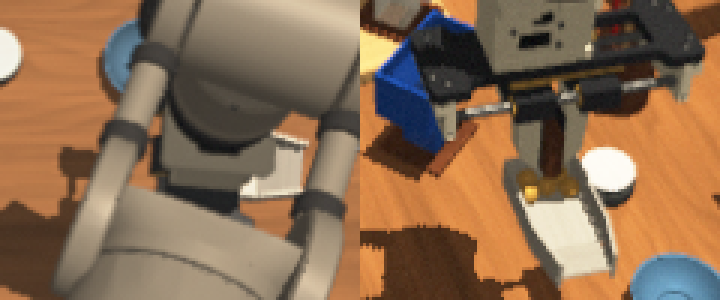

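The scoop hangs squarely in the gripper, with the balls gathered at the back of the pan (right panel, about (550,185)). Next I'll carry it over the jar.

```bash
python3 - <<'E'
from h import *
f=-1; u=np.array([np.cos(AJ),np.sin(AJ)]); lip=np.r_[J-u*.015,.205]
p,q=pour(AJ,np.radians(-4),lip,f)
s=readout.get_state()
robot.servo_line([p[0],p[1],.27],rot=q,rate=.12)
p,q=pour(AJ,np.radians(4),np.r_[lip[:2],.175],f); robot.servo_line(list(p),rot=q,rate=.06)
s=readout.get_state(); print(s["clock"],s["position"],p,s["grip_width"])
a,_=vision.grab_frame("top"); b,d=vision.grab_frame("side")
L=np.r_[lip[:2],.175]
for n,im in(("top",a),("side",b)):
    for X,col in((L,(0,0,255)),(np.r_[J,.147],(0,255,0))):
        w=proj(n,[X])[0]; print(n,w)
c=proj("side",[L])[0].astype(int); e=proj("top",[L])[0].astype(int)
k=lambda im,c:crop(im,c[0]-50,c[1]-50,100,100,4)
cv2.imwrite("pics/hover.png",np.hstack([k(a,e),k(b,c)])); print(e-50,c-50)
E
```

```text
13.9917 [0.50740715 0.30724635 0.21515956] [0.5072902  0.30703213 0.21468599] 0.014034974660805636
top [246.36866079 173.99593757]
top [252.51394869 172.45399265]
side [313.40759267 135.96310605]
side [317.69894411 144.40666934]
[196 123] [263  85]
```

View pics/hover.png

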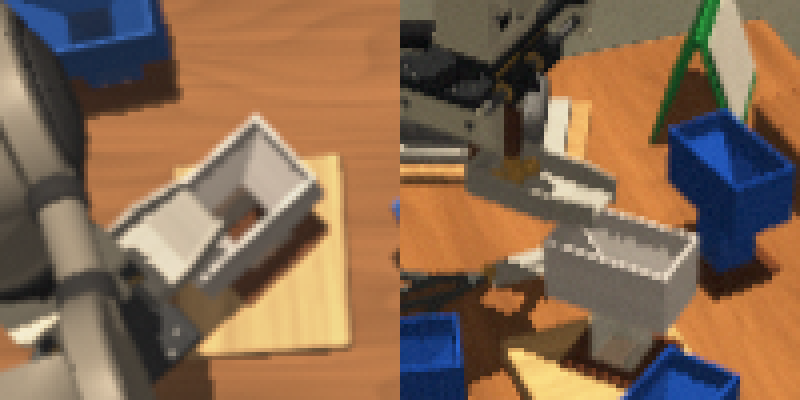

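The lip sits at (203,206) in the left panel, within a pixel of prediction, and it's centred over the near half of the funnel. Next comes a slow pour with the lip fixed.

```bash
cat > p.py <<'E'
from h import *
def count(tag):
    a,_=vision.grab_frame("top"); b,_=vision.grab_frame("side"); s=readout.get_state()
    L=np.r_[J,.16]; c=proj("side",[L])[0].astype(int); e=proj("top",[L])[0].astype(int)
    cv2.imwrite(f"pics/{tag}.png",np.hstack([crop(im,c_[0]-50,c_[1]-50,100,100,4) for im,c_ in((a,e),(b,c))]))
    print(tag,s["clock"],np.round(s["force"],2),s["grip_width"])
E
python3 - <<'E'
from p import *
f=-1; u=np.array([np.cos(AJ),np.sin(AJ)]); xy=J-u*.015
def go(t,z,rate):
    p,q=pour(AJ,np.radians(t),np.r_[xy,z],f); robot.servo_line(list(p),rot=q,rate=rate)
go(12,.170,.03); go(14,.160,.03); print(readout.get_state()["clock"])
for t in range(16,37,2): go(t,.160,.018)
robot.hold(.3); count("p36")
for t in range(40,49,4): go(t,.160,.025)
robot.hold(.5); count("p48")
E
```

```text
14.9667
p36 19.2167 [-0.3   0.18 -2.56] 0.013710210493699873
p48 21.1167 [-0.59 -0.54 -1.58] 0.013956328398525487
```

View pics/p48.png

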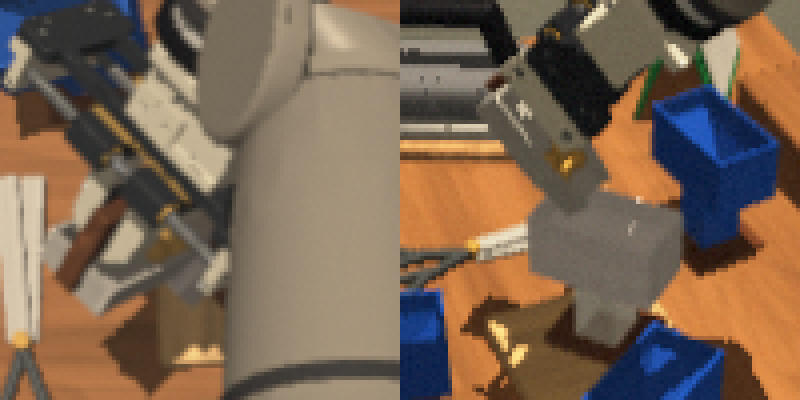

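At 48° tilt there are still brass balls in the pan's taper (right panel, about (567,160)). I'll rock the scoop gently and watch the yellow count.

```bash
cat >> p.py <<'E'
u=np.array([np.cos(AJ),np.sin(AJ)]); xy=J-u*.015
def go(t,z,rate,roll=0,lat=0):
    n=np.array([-u[1],u[0]])
    p,q=pour(AJ,np.radians(t),np.r_[xy+n*lat,z],-1); robot.servo_line(list(p),rot=q,rate=rate)
def yellow():
    b,_=vision.grab_frame("side"); h=cv2.cvtColor(b,cv2.COLOR_BGR2HSV); L=proj("side",[np.r_[J,.16]])[0].astype(int)
    r=(slice(L[1]-40,L[1]+5),slice(L[0]-30,L[0]+25)); m=(h[...,1]>140)&(h[...,2]>60)&(h[...,0]>12)&(h[...,0]<32)
    return int(m[r].sum())
E
python3 - <<'E'
from p import *
print(yellow())
for t in (52,56):
    go(t,.160,.05); robot.hold(.2); print(t,yellow())
for i in range(3):
    go(52,.162,.1,lat=.004); go(57,.162,.1,lat=-.004); print(yellow())
go(58,.162,.05); robot.hold(.3); print(yellow()); count("p58")
E
```

```text
619
52 559
56 508
490
495
488
499
p58 24.6833 [ 0.53 -0.26 -2.29] 0.01344384597535431
```

View pics/p58.png

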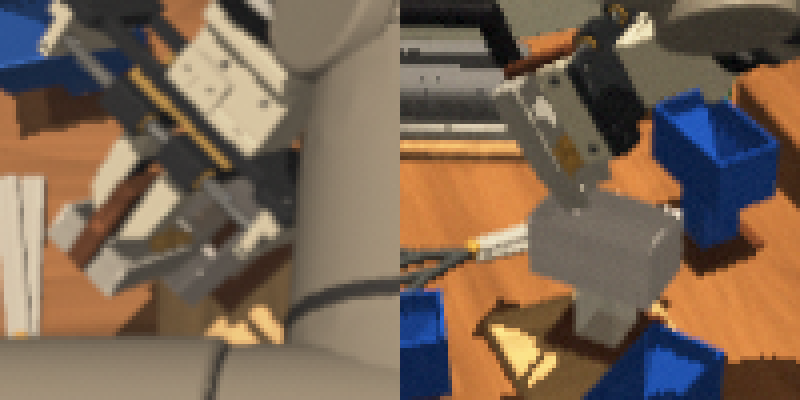

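```bash
python3 - <<'E'
from p import *
F=[]
for i in range(60): robot.hold(.01); F.append(readout.get_state()["force"])
F=np.array(F); print(F.mean(0),F.std(0)/8)
for n in("side","top"):
    b,_=vision.grab_frame(n); h=cv2.cvtColor(b,cv2.COLOR_BGR2HSV); L=proj(n,[np.r_[J,.16]])[0].astype(int)
    m=((h[...,1]>120)&(h[...,2]>50)&(h[...,0]>14)&(h[...,0]<32)).astype(np.uint8)
    nn,_,st,c=cv2.connectedComponentsWithStats(m)
    for i in range(1,nn):
        if 6<st[i,4]<300 and abs(c[i]-L).max()<50: print(n,st[i].tolist(),np.round((c[i]-L+50)*4))
    if n=="side": cv2.imwrite("pics/z.png",np.hstack([crop(b,L[0]-32,L[1]-36,50,50,8),crop(vision.grab_frame("top")[0],L[0]*0+proj("top",[np.r_[J,.16]])[0].astype(int)[0]-42,proj("top",[np.r_[J,.16]])[0].astype(int)[1]-20,50,50,8)]))
print(readout.get_state()["clock"])
E
```

```text
[-0.0089581   0.07727352 -2.379177  ] [0.0545536  0.07048996 0.06265049]
side [319, 92, 5, 5, 10] [218.  11.]
side [311, 100, 5, 3, 10] [183.  39.]
side [245, 114, 53, 16, 185] [  0. 139.]
side [305, 125, 8, 10, 46] [165. 154.]
side [283, 150, 4, 6, 14] [ 70. 244.]
side [330, 166, 6, 7, 17] [261. 312.]
top [242, 134, 3, 3, 7] [168.  56.]
top [233, 138, 26, 26, 103] [177. 116.]
top [239, 178, 10, 6, 35] [168. 238.]
top [252, 194, 20, 13, 126] [247. 322.]
25.3333
```

View pics/z.png

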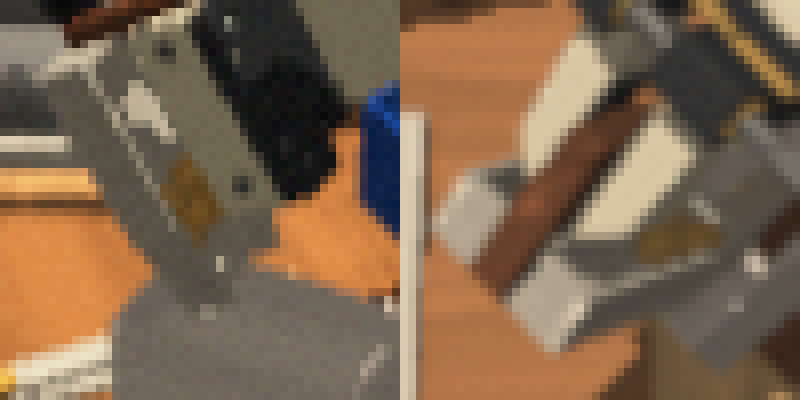

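The mean force is 2.38 N, close to the full load, and brass shows at the spout's neck. The balls have arched there. I'll tip back and pour again with the scoop rolled sideways so they file along one wall.

```bash
cat >> p.py <<'E'
def pose(t,z,roll=0,lat=0,adv=0):
    n=np.array([-u[1],u[0]]); Sm=S(AJ,np.radians(t))@Ro.from_euler('x',roll,degrees=True).as_matrix(); Rt=tool(Sm,-1)
    g=np.r_[xy+n*lat+u*adv,z]-Sm@np.array([.097,0,-.041]); return list(tcp_from_grip(g,Rt)),quat(Rt)
def gr(t,z,rate,roll=0,lat=0,adv=0):
    p,q=pose(t,z,roll,lat,adv); robot.servo_line(p,rot=q,rate=rate)
def fz(n=20):
    F=[]
    for i in range(n): robot.hold(.01); F.append(readout.get_state()["force"][2])
    return round(np.mean(F),2),round(readout.get_state()["clock"],1)
E
python3 - <<'E'
from p import *
for r in(20,-20):
    for t in(-6,15,35,50):
        s=solver.solve_ik(*pose(t,.17,r,np.sign(r)*.006)); print(r,t,None if s is None else np.round(s,2))
go(20,.175,.1); go(-7,.190,.08); print("back",fz(40))
gr(-3,.185,.1,20,.006); gr(12,.172,.05,20,.006)
for t in range(15,46,3):
    gr(t,.166,.03,20,.006)
    if t%9==0: print(t,fz(10),yellow())
print(fz(40),yellow())
E
```

```text
20 -6 [ 0.41  0.33  1.75  0.04  0.7  -0.39]
20 15 [ 0.19  0.36  1.62  0.47  1.04 -0.74]
20 35 [ 0.02  0.47  1.48  0.69  1.38 -0.83]
20 50 [-0.08  0.59  1.38  0.83  1.61 -0.83]
-20 -6 [ 0.52  0.71  1.08 -0.18  1.67 -0.21]
-20 15 [ 0.36  0.75  0.94  0.1   1.88 -0.44]
-20 35 [ 0.22  0.85  0.77  0.34  2.12 -0.56]
-20 50 [ 0.13  0.97  0.64  0.55  2.31 -0.58]
back (np.float64(-2.24), 27.1)
18 (np.float64(-2.12), 28.7) 956
27 (np.float64(-2.52), 29.9) 932
36 (np.float64(-1.93), 31.0) 801
45 (np.float64(-2.04), 32.1) 572
(np.float64(-1.77), 32.5) 572
```

```bash
cat >> p.py <<'E'
def blobs(tilt,z,roll,lat):
    Sm=S(AJ,np.radians(tilt))@Ro.from_euler('x',roll,degrees=True).as_matrix(); n_=np.array([-u[1],u[0]])
    lip=np.r_[xy+n_*lat,z]
    for n in("side","top"):
        b,_=vision.grab_frame(n); h=cv2.cvtColor(b,cv2.COLOR_BGR2HSV)
        m=((h[...,1]>120)&(h[...,2]>50)&(h[...,0]>14)&(h[...,0]<32)).astype(np.uint8)
        poly=[lip+Sm@np.array([x,y,zz]) for x,y in((0,18),(0,-18),(-34,-28),(-110,-28),(-110,28),(-34,28)) for zz in(-8,12)]
        poly=proj(n,lip+(np.array(poly)-lip)*1) if 0 else proj(n,[lip+Sm@(np.array([x,y,zz])/1000) for x,y in((0,18),(0,-18),(-34,-28),(-110,-28),(-110,28),(-34,28)) for zz in(-8,12)])
        k=np.zeros_like(m); cv2.fillConvexPoly(k,cv2.convexHull(poly.astype(np.int32)),1)
        nn,_,st,c=cv2.connectedComponentsWithStats(m&k)
        print(n,[(st[i,4].item(),np.round(c[i]).tolist()) for i in range(1,nn) if st[i,4]>4])
E
python3 - <<'E'
from p import *
print(fz(50)); blobs(45,.166,20,.006)
a,_=vision.grab_frame("top"); b,_=vision.grab_frame("side")
c=proj("side",[np.r_[J,.17]])[0].astype(int); e=proj("top",[np.r_[J,.17]])[0].astype(int)
cv2.imwrite("pics/z2.png",np.hstack([crop(a,e[0]-40,e[1]-28,60,60,6),crop(b,c[0]-40,c[1]-40,65,60,6)]))
E
```

```text
(np.float64(-1.92), 32.9)
side []
top [(12, [238.0, 168.0]), (11, [245.0, 180.0])]
```

View pics/z2.png

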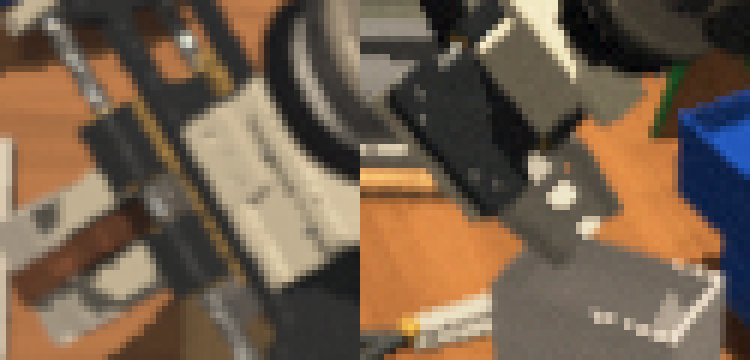

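There's no brass in the visible part of the pan and the load has dropped by about 0.45 N. I'll level the scoop and count in both views.

```bash
python3 - <<'E'
from p import *
gr(52,.168,.05,5,.002); robot.hold(.2)
go(25,.170,.12); go(8,.190,.08); robot.hold(.3); print(fz(40)); blobs(8,.190,0,0)
p,q=pour(AJ,np.radians(8),np.r_[xy-u*.09,.2],-1); robot.servo_line(list(p),rot=q,rate=.15)
robot.hold(.2)
a,_=vision.grab_frame("top"); b,_=vision.grab_frame("side")
for n,im in(("top",a),("side",b)):
    h=cv2.cvtColor(im,cv2.COLOR_BGR2HSV); e=proj(n,[np.r_[J,.15]])[0].astype(int)
    m=((h[...,1]>120)&(h[...,2]>50)&(h[...,0]>14)&(h[...,0]<32)).astype(np.uint8)
    nn,_,st,c=cv2.connectedComponentsWithStats(m)
    print(n,e,[(st[i].tolist()) for i in range(1,nn) if 4<st[i,4]<400 and abs(c[i]-e).max()<60])
e=proj("top",[np.r_[J,.15]])[0].astype(int);c=proj("side",[np.r_[J,.15]])[0].astype(int)
cv2.imwrite("pics/z3.png",np.hstack([crop(a,e[0]-45,e[1]-35,65,70,6),crop(b,c[0]-45,c[1]-30,65,70,6)]))
print(readout.get_state()["clock"])
E
```

```text
(np.float64(-1.83), 35.5)
side []
top []
top [252 172] [[240, 161, 44, 52, 303], [239, 164, 5, 4, 9], [253, 178, 5, 5, 19], [249, 198, 3, 3, 5]]
side [317 143] [[270, 83, 4, 2, 5], [262, 91, 4, 4, 8], [333, 93, 2, 4, 5], [350, 106, 2, 7, 7], [286, 110, 25, 21, 159], [245, 115, 38, 16, 130], [283, 150, 4, 6, 14], [330, 166, 6, 7, 13]]
36.6417
```

View pics/z3.png

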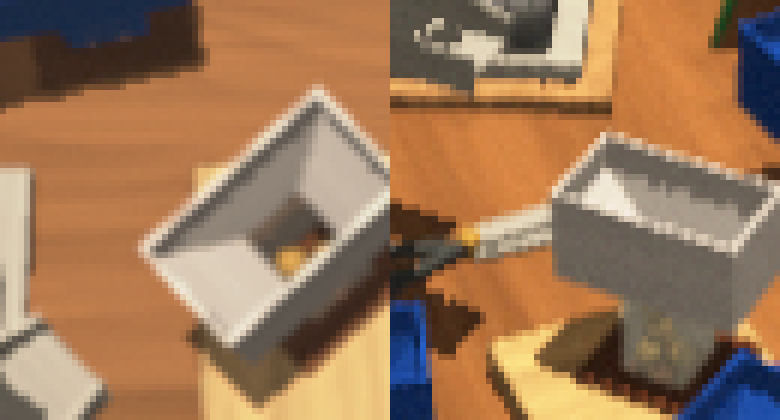

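Brass shows in the tube in both panels: (290,260) left, (655,340) right. The funnel walls are clear. Now I'll return the scoop to its original spot and check by mask that it's empty.

```bash
python3 - <<'E'
from p import *
Rt=tool(S(HS),-1); q=quat(Rt)
p=readout.get_state()["position"]; robot.servo_line([p[0],p[1],.27],rate=.2)
robot.servo_line(list(tcp_from_grip(np.r_[G,.27],Rt)),rot=q,rate=.2)
robot.servo_line(list(tcp_from_grip(np.r_[G,.075],Rt)),rate=.15)
print(fz(20)); robot.servo_line(list(tcp_from_grip(np.r_[G,.0535],Rt)),rate=.03)
print(fz(10)); robot.move_gripper(.05); robot.servo_line(list(tcp_from_grip(np.r_[G,.27],Rt)),rate=.2)
Rj=tool(S(AJ),-1); robot.move_pose(list(tcp_from_grip(np.r_[J,.24],Rj)),quat(Rj))
a,_=vision.grab_frame("top"); b,d=vision.grab_frame("side"); np.save("pics/sideE.npy",d)
for n,im in(("top",a),("side",b)):
    cv2.imwrite(f"pics/{n}E.png",im); e=proj(n,[np.r_[.538,-.235,.01]])[0]
    for l,i in(("before",cv2.imread(f"pics/{n}0.png")),("now",im)):
        h=cv2.cvtColor(i,cv2.COLOR_BGR2HSV); m=((h[...,1]>150)&(h[...,2]>90)&(h[...,0]>16)&(h[...,0]<32)).astype(np.uint8)
        nn,_,st,c=cv2.connectedComponentsWithStats(m)
        print(n,l,e.round(),[(st[k].tolist()) for k in range(1,nn) if 3<st[k,4] and abs(c[k]-e).max()<28])
P=cloud("side",d)[255:315,340:385].reshape(-1,3); m=(P[:,2]>.05)&(P[:,2]<.085)
print("handle",cv2.minAreaRect((P[m,:2]*1000).astype(np.float32)),P[m,2].max(),readout.get_state()["clock"])
E
```

```text
(np.float64(-1.7), 41.5)
(np.float64(-1.87), 42.5)
top before [411. 194.] [[412, 188, 3, 4, 9], [398, 195, 3, 3, 7], [411, 196, 3, 3, 7]]
top now [411. 194.] []
side before [363. 290.] [[353, 277, 5, 5, 20], [364, 276, 3, 5, 8], [359, 282, 6, 6, 26], [366, 288, 5, 6, 22], [357, 290, 6, 5, 22]]
side now [363. 290.] []
handle ((544.25048828125, -197.39334106445312), (41.21030044555664, 14.80012035369873), 84.2887191772461) 0.07148573637378597 46.175
```

The scoop is empty: all five brass blobs are gone from the side view. It stands upright with its handle top at 71.5 mm, the same as before. Next I'll grip the jar across its narrow side and lift.

```bash
python3 - <<'E'
from p import *
Rj=tool(S(AJ),-1); robot.move_gripper(.092,30)
robot.servo_line(list(tcp_from_grip(np.r_[J,.120],Rj)),rate=.08)
robot.move_gripper(.0,30); s=readout.get_state(); print(s["grip_width"],s["gripper_force"],s["force"],s["ft_torque"])
robot.servo_line(list(tcp_from_grip(np.r_[J,.135],Rj)),rate=.03); print(fz(20))
robot.servo_line(list(tcp_from_grip(np.r_[J,.222],Rj)),rate=.06); robot.hold(.5)
s=readout.get_state(); print(s["grip_width"],s["gripper_force"],s["position"],s["ft_torque"],fz(40))
b,d=vision.grab_frame("side"); a,_=vision.grab_frame("top"); cv2.imwrite("pics/f_side.png",b); cv2.imwrite("pics/f_top.png",a)
# new yellow vs. start anywhere on the bench; tube blobs; front rim edge heights
P=cloud("side",d)
h=cv2.cvtColor(b,cv2.COLOR_BGR2HSV); h0=cv2.cvtColor(cv2.imread("pics/side0.png"),cv2.COLOR_BGR2HSV)
Y=lambda h:((h[...,1]>110)&(h[...,2]>70)&(h[...,0]>16)&(h[...,0]<32)).astype(np.uint8)
nn,_,st,c=cv2.connectedComponentsWithStats(Y(h)&(1-cv2.dilate(Y(h0),np.ones((3,3)))))
print([st[i].tolist() for i in range(1,nn) if st[i,4]>6]); print("tube px",proj("side",[np.r_[J,.22-.098+z] for z in(.006,.035,.07)]))
E
```

```text
0.061976723503291836 29.88173246383667 [1.17705681 1.59870677 0.24894992] [ 0.29282577 -0.38103258 -0.01185746]
(np.float64(-4.17), 50.1)
0.06180212498238662 29.867803752422333 [0.58249007 0.22750373 0.21399266] [-0.01768314 -0.0117085  -0.02897726] (np.float64(-4.23), 52.5)
[[317, 118, 3, 5, 7], [323, 161, 8, 11, 49], [308, 166, 18, 14, 71]]
tube px [[317.72999111 149.15257512]
 [317.68230804 141.86333487]
 [317.62240857 132.70407529]]
```

```bash
python3 - <<'E'
from p import *
b,d=vision.grab_frame("side"); P=cloud("side",d); h=cv2.cvtColor(b,cv2.COLOR_BGR2HSV)
print("blob3d",P[120,318].round(3))
n=np.array([-u[1],u[0]]); Q=P[80:170,280:360].reshape(-1,3); dd=Q[:,:2]-J; a=dd@u; l=dd@n; hh=h[80:170,280:360].reshape(-1,3)
m=(abs(a)<.062)&(abs(l)<.04)&(hh[:,1]<80)
for lo,hi in((-.06,-.045),(-.045,-.03),(-.03,-.012),(.012,.03),(.03,.045),(.045,.06)):
    k=m&(a>lo)&(a<hi)&(Q[:,2]<.27)&(abs(l)>.024); print((lo,hi),k.sum(),Q[k,2].max().round(3) if k.any() else None,Q[k,2].min().round(3) if k.any() else None)
print(np.array2string(h[130:152:2,308:328:2,0],max_line_width=120)); print(np.array2string(h[130:152:2,308:328:2,1],max_line_width=120))
s=readout.get_state(); print(s["clock"],s["joint_velocities"].round(4) if hasattr(s["joint_velocities"],"round") else s["joint_velocities"])
E
```

```text
blob3d [0.56  0.163 0.283]
(-0.06, -0.045) 23 0.225 0.195
(-0.045, -0.03) 37 0.226 0.128
(-0.03, -0.012) 31 0.222 0.191
(0.012, 0.03) 151 0.269 0.159
(0.03, 0.045) 104 0.249 0.193
(0.045, 0.06) 74 0.25 0.193
[[21 20 19 22 17 18 16 15 18 17]
 [21 19 23 20 18 19 16 17 18 16]
 [18 18 20 19 17 14 13 16 17 17]
 [14 17 17 19 19 16 17 15 21 17]
 [13 17 19 16 17 14 14 16 18 16]
 [13 17 22 19 19 16 15 15 19 16]
 [13 18 20 18 19 19 20 18 18 14]
 [13 18 19 21 19 20 22 20 21 15]
 [11 16 19 21 18 18 20 20 20 12]
 [10 21 20 21 20 20 20 21 18  8]
 [ 9 19 14 19 19 18 22 19 13 12]]
[[ 70  66  67  68  57  51  51  43  46  48]
 [ 67  64  67  64  59  44  53  46  42  39]
 [ 60  65  71  70  63  46  50  40  47  45]
 [ 78  46  49  64  68  49  43  49  46  44]
 [175  75  51  51  48  41  44  51  46  41]
 [171  83  48  78  78  64  48  46  44  48]
 [171  68  48  59  81  77  54  56  57 104]
 [110  58  52  53  85  83  50  49  49 111]
 [168  59  45  77  78  80  78  53  55 111]
 [170  54  53  79  83  76  83  77  66 125]
 [150  65  71  79  72  70  68  70 101 170]]
52.65 [-0.001  -0.0011  0.0016  0.001   0.0004 -0.0021]
```

The jar is level, with the funnel's lower edge at 0.193–0.195 m at both ends and about 10 cm of lift. It is held at 30 N and still. The blob was on the gripper, and there's no brass on the bench. Handing in.

```bash
python3 - <<'E'
from h import *
print(order.sign_off(), readout.get_state()["clock"])
E
```

```text
the job is handed in; nothing more can be done
the job is handed in; nothing more can be done
```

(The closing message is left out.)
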